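# Load the sine plate and wedge it up

### The arm

A 7-joint arm with a two-finger parallel gripper is mounted at the origin on a cart in front of the work surface, level with it; the furniture and walls round the work are solid. World frame = base frame: x ahead of the robot, y to its left, z up, the work surface at z = 0. Lengths are in mm, angles in rad, forces in N, time in s.
With the tool pointing down it reaches from about 400 to 875 mm from the base axis. Payload 4.4 kg.
Tool frame: the origin (TCP) lies midway between the tips of the shut fingers; the grasp point (between the pads) lies 19 mm behind it; z points along the fingers, y is the line along which they close (so a half turn about z gives the same grasp; the last joint's range is limited). The gripper opens to 85 mm and grips with 20 to 120 N. Pads are 22 mm wide; open, the fingers measure 114 mm over their backs; the gripper's body (76 mm by 85 mm) begins 54 mm behind the grasp point. The pads swing forward as they close: fully open they stand 13 mm farther back than shut.
Start: joints at [-0.066, 0.628, 0.038, 1.517, -0.027, 0.996, -0.02], TCP at [650.014, 0.027, 231.313] pointing down, gripper open.
Joint ranges: [-3.06, 3.06], [-0.37, 2.12], [-1.25, 1.32], [0.18, 2.47], [-1.1, 4.24], [0.23, 1.98], [-2.94, 2.94]. Speed limits (rad/s): [2.57, 2.57, 3.14, 3.14, 3.14, 3.14, 3.14].

### API

Orientations are given as [roll, pitch, yaw] about the fixed x, y, z axes, in that order (R = Rz(yaw) Ry(pitch) Rx(roll)).
In Python, from cell import monitor, cams, ctrl gives the robot as it stands.
- The arm moves only by the tool drive_tool, never from a script. Its argument "motion" is a list of rows, each an object with "fingers": the opening, from 0 (shut) to 1 (fully open); "linear": the shift along the tool's x, y, z in m, a list of three; "twist": the turn about the tool's z in rad. In form: [{"fingers": fingers, "linear": [x, y, z], "twist": twist}, ...]. A call has 1 to 5 rows; each row shifts and turns the commanded pose from where the row before left it, along the tool's axes as they then stand; what a row does not reach is not made up. A row lasts 1/12 s, in which the tool goes at most 41.7 mm and 7.16 degrees, less where a joint would pass 70% of its speed; a pose out of reach is approached as far as the arm can. A call with a gripper value outside its range is refused whole. The fingers move at their own pace and stop on an object; the grip force is fixed at half the most. Time passes only in rows, so rows that do not move let the fingers close. It gives the time, the measured TCP pose, the force, the opening and the grip force at its end, in the units of the state.
- monitor.read_state(): the state, without advancing time (a new reading comes with each control period).
- cams.get_image(name): name is "scene" or "side" or "wrist"; returns a dict with "color" (480x640x3 uint8, blue, green, red), "K" (3x3 intrinsics, pixels), "R" (3x3) and "t" (3): a world point X has camera coordinates R X + t. Camera axes: x right, y down, z forward; pixel columns grow to the right and rows downward; lengths in mm; the calibration is good to about 2 mm. The wrist camera is an equidistant fisheye: a pixel r from the principal point sees the ray r / f radians off the axis. A picture is of the moment at which its call begins. There is no depth.
- ctrl.finish_job(): hands the job in; it is judged then, once.
The state is a dict: "clock": time; "qpos": joint angles; "qd": joint speeds; "tau": joint torques, N m; "eef_pos": TCP position; "tool_rot": TCP orientation; "force": force on the tool from outside, world axes, zero at the start; "torque": the same for the moment, N m; "width": finger opening in mm; "gripper_force": force on a finger pad.
Only numpy, scipy, OpenCV 4.12 (cv2) and the standard library are available. Lean on these libraries where they do the work, as an engineer would, in place of code of your own. Each camera call takes 0.05 s, during which the arm holds its last target. There are 200 camera calls.

### The job

Stand the turned steel bar from its leaning rest upright in the round cup on the hinged plate and let go of it. Then take the wooden wedge by its grip block and, keeping it flat on the bench, push its thin end between the rails under the plate's front roller until the roller has just lifted, about 5 mm off its rests. Finish still gripping the wedge there, with the bar standing in the cup, touching nothing else, and leave the oak block, the flange and the nut where they lie.

Things in the scene. Friction and masses are not known exactly. Their poses are not given: they have to be found in the camera images.
- sine_base: Dark steel base of a hinged plate, fixed on the bench. Origin on the bench straight below the front roller's axis, midway between the rails; +x points from the open front to the hinge. Rails along x at y = +-47 mm (20 wide, 10 high, from x = -20 to 135 mm), bare bench between them (74 mm wide) back to a cross bar at x = 107 mm. Rest pads 14 mm high under the roller ends.
- roller (a point): Middle of the axis of the front roller, a steel cylinder of 16 mm diameter, 112 mm long along y, under the plate's free edge. At rest the axis is 22 mm, the underside 14 mm above the bench; 120 mm in front of the hinge axis. The aluminium plate (140 x 112 x 12 mm, top 38 mm above the bench, front edge 10 mm before this axis) and its cup weigh 0.5 kg.
- plate (a joint): Angle of the hinged plate in rad: 0 resting on its pads, growing as the front edge rises; the roller rises 120 mm times the angle (5 mm is 0.042). It falls back by its own weight.
- cup_floor (a point): Centre of the inner floor of the round steel cup on the plate: 42 mm above the bench at rest, 55 mm behind the roller axis on the middle line; z is the cup's axis. Bore 31 mm wide, wall 34 mm high above this floor, flared to about 37 mm inside and 45 mm outside at the mouth.
- bar: Turned steel bar, 25 mm diameter, 100 mm long, about 0.38 kg; y is its long axis (either end may go down); origin on its skin at mid length. It starts in the rest, leaning 40 degrees from upright along the rest's +x (away from the robot), on two thin rods (20 mm wide together, so fingers can straddle them) under its lower 60 mm.
- bar_mid (a point): Middle of the bar, on its axis, halfway along its length; at the start about 63 mm above the bench.
- bar_rest: Fixed rest in which the bar starts: dark steel foot 100 x 62 x 12 mm with a grey foot cup (38 mm outside, 22 mm deep) that leans 40 degrees towards the rest's +x. Origin at the centre of its underside. Draw the bar out along its own axis, 25 mm or more to clear the cup.
- wedge: Loose wooden wedge, 32 mm wide, 149 mm overall, about 0.15 kg, underside flat on the bench. Origin on the underside below the middle of its grip block; +x points to the thin end. The slope falls evenly from 25 mm high at x = 13 mm to 5 mm at x = 123 mm. The grip block (26 mm along x, 26 mm across y) stands on the thick end up to 58 mm height.
- wedge_toe (a point): Middle of the wedge's lower thin edge, 123 mm from its origin along x. With the wedge flat on the bench the roller first touches the slope when this point is about 50 mm behind the roller axis (towards the hinge), then rises about 1 mm per 5.5 mm of push, so 78 mm gives 5 mm; the push takes under 10 N.
- oak_block: Bystander: oak offcut 42 x 95 x 22 mm lying on the bench; origin at the centre of its underside.
- flange: Bystander: machined aluminium flange 45 x 70 x 33 mm; origin at the centre of its underside.
- nut: Bystander: steel nut, 18 x 21 x 10 mm; origin at the centre of its underside.
Mind the look-alikes: they are no part of the job. Leave any purple or white look-alike of the wedge alone.

How it is judged (in metres and radians):
On the way, in this order (a step that is already met when the one before it is completed fails the run):
1. the bar stands in the cup of the resting plate, let go (angle between the y axis of bar and the z axis of cup_floor, either way round below 0.25 rad and z of bar_mid in the frame of cup_floor below 0.056 m and distance between bar_mid and cup_floor below 0.06 m and contact force between bar and the fingers below 0.1 N and value of joint plate below 0.008 rad), for 0.2 s.
2. the wedge lifts the roller off its rests (value of joint plate above 0.0167 rad and contact force between wedge and plate above 0.5 N), for 0.2 s.
At the end, for the whole second after the job is handed in: The wedge, flat on the bench and held by the fingers (1.5 N or more), carries the front roller 2 to 8 mm off its rests (plate 0.0167 to 0.0667 rad); the bar stands at the bottom of the cup within 0.25 rad of its axis; the robot touches neither plate nor bar; all at rest (all of step 2 and value of joint plate below 0.0667 rad and contact force between wedge and the fingers above 1.5 N and height (world z) of wedge below 0.004 m and angle between wedge's own z axis and vertical below 0.06 rad and contact force between plate and the arm below 0.3 N and contact force between plate and the fingers below 0.3 N and contact force between bar and the arm below 0.1 N and contact force between bar and the fingers below 0.1 N and angle between the y axis of bar and the z axis of cup_floor, either way round below 0.25 rad and z of bar_mid in the frame of cup_floor below 0.056 m and distance between bar_mid and cup_floor below 0.06 m and linear speed of wedge below 0.01 m/s and linear speed of bar below 0.02 m/s); the arm keeps its last pose, push and grip.
It fails at once if a bystander (oak block, flange, nut) was moved more than 25 mm (distance of any of oak_block, flange, nut from where it was at the start of the episode above 0.025 m).
It also fails if it takes over 70 s, if anything falls off the work surface, if the arm or the gripper's body presses on something with over 40 N, if the wrist force passes 120 N, or if a joint passes its speed limit or range.

## Working session

There is one attempt and no reset: what is moved stays moved. The work goes in short steps, Python scripts to look and compute and a tool call to move; the robot and the scene stay as the last step left them, time stands still between calls to the robot, and variables do not carry over. Pictures are saved under pics/ and viewed, at most 10 in all, crops included, and the job is handed in when it is done.

Besides the shell and the picture viewer there is one more tool, called after "Request:" by a JSON object that holds its "method" and its "body". drive_tool: Moves the arm, as the interface text tells. Its arguments: {"type":"object","properties":{"motion":{"type":"array"}},"required":["motion"]}

```bash
ls; mkdir -p pics
cat > h.py <<'E'
import numpy as np,cv2
from cell import monitor,cams,ctrl
def grab(n,f):
    d=cams.get_image(n); cv2.imwrite(f'pics/{f}.png',d['color']); np.savez(f'pics/{f}.npz',K=d['K'],R=d['R'],t=d['t']); return d
def load(f): return dict(np.load(f'pics/{f}.npz'),color=cv2.imread(f'pics/{f}.png'))
def ray(d,uv,fish=False):
    K,R,t=d['K'],d['R'],np.ravel(d['t'])
    a=np.array([(uv[0]-K[0,2])/K[0,0],(uv[1]-K[1,2])/K[1,1]])
    if fish:
        r=np.hypot(*a); v=np.r_[a/max(r,1e-9)*np.sin(r),np.cos(r)]
    else: v=np.r_[a,1]
    v=R.T@v; return -R.T@t,v/np.linalg.norm(v)
def onz(d,uv,z,fish=False):
    c,v=ray(d,uv,fish); return c+v*(z-c[2])/v[2]
def tri(rs):
    A=0;b=0
    for c,v in rs:
        P=np.eye(3)-np.outer(v,v);A=A+P;b=b+P@c
    return np.linalg.solve(A,b)
def proj(d,X,fish=False):
    p=d['R']@np.asarray(X,float)+np.ravel(d['t']);K=d['K']
    if fish:
        r=np.hypot(p[0],p[1]);a=p[:2]/max(r,1e-9)*np.arctan2(r,p[2])
    else: a=p[:2]/p[2]
    return np.array([K[0,0]*a[0]+K[0,2],K[1,1]*a[1]+K[1,2]])
E
python3 - <<'E'
from h import *
for n in ['scene','side','wrist']:
    d=grab(n,n+'0'); print(n,(-d['R'].T@np.ravel(d['t'])).round(),d['R'][2].round(2),d['K'][0])
print(monitor.read_state())
E
```

```text
pics
scene [-108.  822.  827.] [ 0.56 -0.58 -0.59] [473.75687482   0.         315.18469537]
side [ 260. -676.  759.] [ 0.31  0.72 -0.62] [467.82520228   0.         321.51202859]
wrist [649.  80. 372.] [-0.   -0.31 -0.95] [371.64829954   0.         317.06637023]
{'clock': 0.15, 'qpos': array([-0.06581053,  0.62913147,  0.03842963,  1.51817542, -0.02698871,
        0.99632216, -0.01999901]), 'qd': array([-1.48754568e-03, -2.90565623e-03,  3.28561586e-04, -2.61843614e-03,
       -8.96037800e-04,  7.70019955e-05,  1.35980458e-03]), 'tau': array([ 2.19518879e-03, -5.63800478e+01,  1.22790758e+00, -1.93650573e+01,
        1.11919764e-02,  7.40401709e-03, -1.44664841e-05]), 'eef_pos': array([6.49496191e+02, 4.61167278e-02, 2.30589556e+02]), 'tool_rot': array([-3.14007351e+00,  7.06261684e-06,  1.57082834e+00]), 'force': array([ 1.19540881, -0.3324905 ,  0.0395446 ]), 'torque': array([-0.01363231,  0.06263428,  0.03398915]), 'gripper_force': 0.0, 'width': 85.30296596056785}
```

View pics/scene0.png

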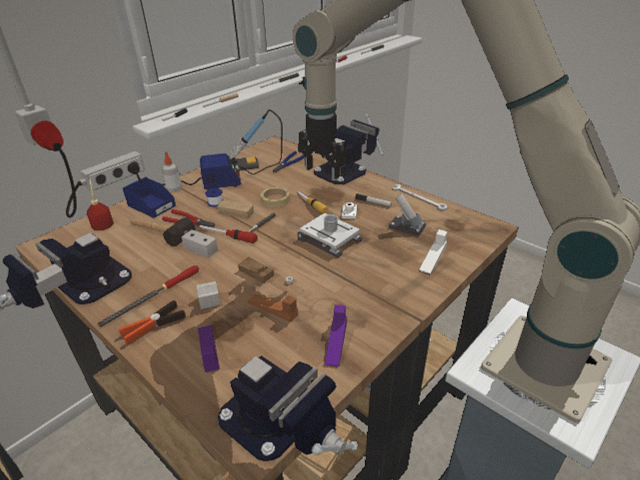

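View pics/side0.png

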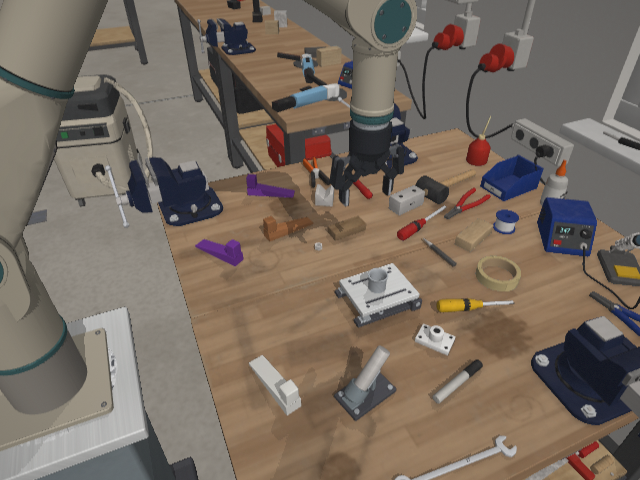

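View pics/wrist0.png

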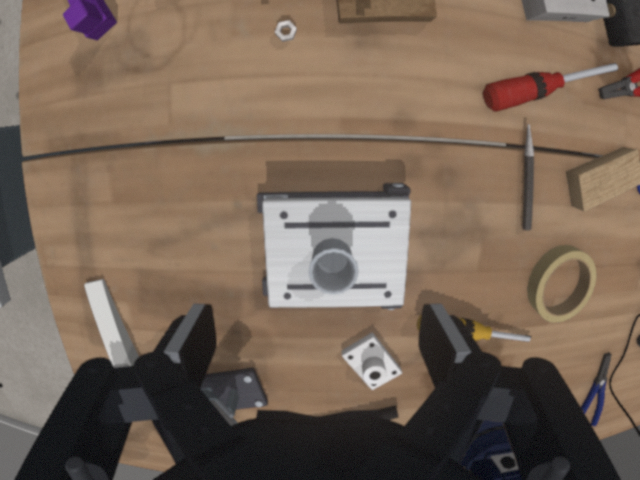

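The scene view shows the plate with its cup at about (330,230), and the bar leaning in the dark rest at (405,215). In the side view these are at (378,290) and (370,375).

There are four wedge-like things:
- brown: scene (275,305), side (288,228)
- purple: scene (337,335), side (220,250)
- purple: scene (207,348), side (270,188)
- white: scene (435,250), side (275,385)

Only the brown one is wood-coloured, so it fits the description. I'll confirm it in an enlarged crop.

Run:
```python
from h import *
s,d=load('scene0')['color'],load('side0')['color']
def c(i,u,v,w,h,f): return cv2.resize(i[v:v+h,u:u+w],(w*f,h*f),interpolation=cv2.INTER_CUBIC)
a=np.vstack([np.hstack([c(s,235,275,80,60,5),c(d,250,198,80,60,5)]),np.hstack([c(s,375,185,80,60,5),c(d,330,340,80,60,5)])])
cv2.imwrite('pics/c1.png',a)
```

```text
(no output)
```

View pics/c1.png

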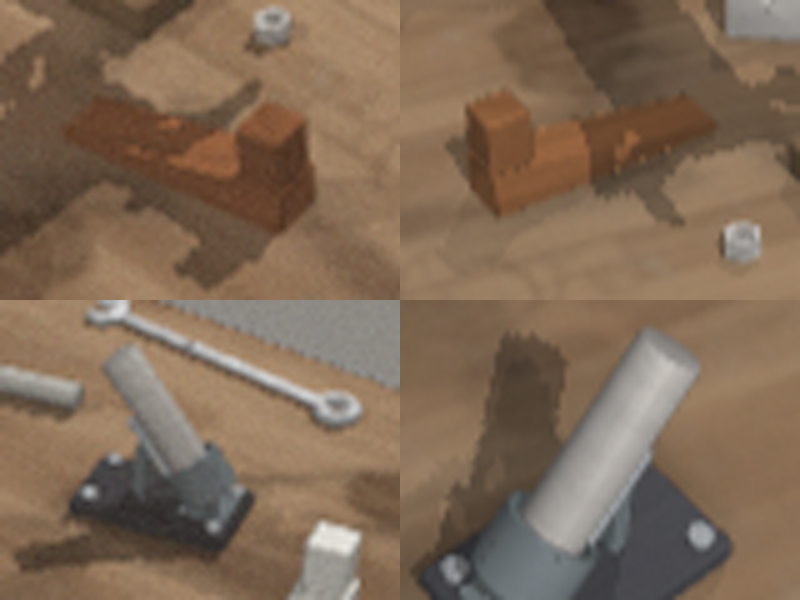

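The crops confirm it: the brown wooden wedge has its grip block at scene (289,299) / side (270,219) and its toe at scene (251,298) / side (310,220). The bar's top end is at scene (400,196) / side (384,350).

Run:
```python
from h import *
np.set_printoptions(suppress=True,precision=1)
s,d,w=load('scene0'),load('side0'),load('wrist0')
S=lambda u,v,o:np.array(o)+np.array([u,v])/5
ws=(235,275);wd=(250,198);bs=(375,185);bd=(330,340)
def T(n,a,b,z=None):
    print(n,'tri',tri([ray(s,a),ray(d,b)]), 'onz' if z else '', (onz(s,a,z),onz(d,b,z)) if z else '')
T('block',S(272,120,ws),S(100,107,wd),58)
T('toe',S(82,114,ws),S(300,109,wd),5)
T('bartop',S(124,357,bs and (375,125+60)) - [0,60] if False else S(124,57,bs),S(268,48,bd))
T('barlow',S(185,165,bs),S(155,225,bd))
# foot corners scene z12
for p in [(70,205),(110,152),(218,250),(253,195)]: print('foot',onz(s,S(*p,bs),12))
# plate via wrist: corners of top z=38
for p in [(264,196),(410,190),(268,307),(404,306)]: print('plate',onz(w,p,38,True))
print('cup mouth wrist',onz(w,(334,269),76,True))
for n,f in (('scene',s),('side',d)):
  print(n, proj(f,[650,0,76]))
for p in [(285,30),(372,362)]: print('nut,flange',onz(w,p,10,True))
for p in [(255,372),(266,404),(235,392)]: print('footcorner wrist',onz(w,p,12,True))
```

```text
block tri [522.6 260.   57.8] onz (array([520. , 260.6,  58. ]), array([524.5, 261.4,  58. ]))
toe tri [641.7 283.4   5.7] onz (array([640.1, 283.4,   5. ]), array([643.9, 285.9,   5. ]))
bartop tri [ 560.5 -246.   102.5]  
barlow tri [ 515.6 -255.5   38.8]  
foot [ 562.  -207.5   12. ]
foot [ 578.2 -273.3   12. ]
foot [ 467.3 -225.5   12. ]
foot [ 483.6 -289.7   12. ]
plate [599.6  11.1  38. ]
plate [734.9  17.5  38. ]
plate [ 598.3 -104.1   38. ]
plate [ 738.8 -103.6   38. ]
cup mouth wrist [663.3 -45.2  76. ]
scene [322.1 226.8]
side [361.7 262.8]
nut,flange [617.7 170.   10. ]
nut,flange [ 715.1 -196.5   10. ]
footcorner wrist [ 572.4 -211.6   12. ]
footcorner wrist [ 582.  -266.4   12. ]
footcorner wrist [ 542.8 -247.4   12. ]
```

Run:
```python
from h import *
s,d,w=load('scene0')['color'],load('side0')['color'],load('wrist0')['color']
def c(i,u,v,w,h,f): return cv2.resize(i[v:v+h,u:u+w],(w*f,h*f),interpolation=cv2.INTER_CUBIC)
a=np.vstack([np.hstack([c(s,290,200,80,60,5),c(d,335,255,100,75,4)]),np.hstack([c(w,235,170,200,150,2),c(w,180,340,200,150,2)])[:300]])
cv2.imwrite('pics/c2.png',a)
```

```text
(no output)
```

View pics/c2.png

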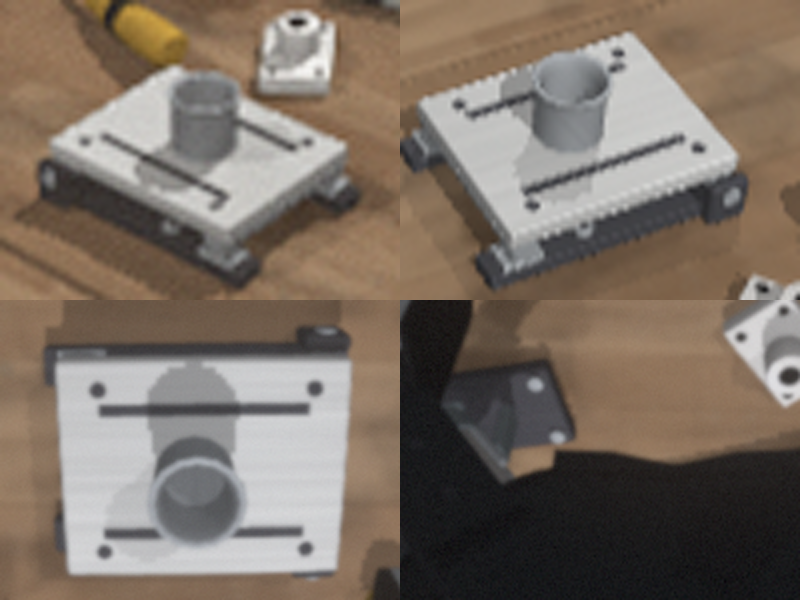

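The open front of the plate faces −x (towards the robot) and the hinge is on the +x side, with the cup mouth at wrist (334,271). The bar lean direction is about +11° in yaw. Next I'll refine the plate corners, mouth and bar from all views.

Run:
```python
from h import *
np.set_printoptions(suppress=True,precision=1)
s,d,w=load('scene0'),load('side0'),load('wrist0')
sc=lambda u,v:np.array([290+u/5,200+v/5]); sd=lambda u,v:np.array([335+u/4,255+v/4]); sw=lambda u,v:np.array([235+u/2,170+v/2])
C={'F+':[(225,235),(18,103),(57,60)],'F-':[(345,148),(115,240),(70,273)],'B+':[(50,147),(232,33),(350,57)],'B-':[(170,68),(340,157),(338,273)]}
for k,(a,b,c) in C.items(): print(k,onz(s,sc(*a),38)[:2],onz(d,sd(*b),38)[:2],onz(w,sw(*c),38,True)[:2])
print('mouth',onz(s,sc(206,88),76)[:2],onz(d,sd(172,78),76)[:2],onz(w,sw(198,202),76,True)[:2])
# bar: bright low-saturation mask, axis line via PCA in each view -> plane intersect
for n,f,b,th in(('scene',s,(394,190,32,33),140),('side',d,(350,343,45,40),140)):
    u,v,W,H=b; g=f['color'][v:v+H,u:u+W].astype(int); hsv=cv2.cvtColor(f['color'],cv2.COLOR_BGR2HSV)[v:v+H,u:u+W]
    m=((hsv[...,1]<45)&(hsv[...,2]>th)).astype(np.uint8)
    nn,l,st,ce=cv2.connectedComponentsWithStats(m);i=1+st[1:,4].argmax()
    q=cv2.minAreaRect(np.argwhere(l==i)[:,::-1].astype(np.float32)+np.array([u,v],np.float32)); print(n,st[i],q)
```

```text
F+ [592.8  10.1] [598.5   4.1] [599.    7.3]
F- [ 596.1 -101.7] [ 600.3 -108.3] [ 600.4 -103.5]
B+ [728.8  11.5] [737.4   6.8] [735.4   9.4]
B- [ 733.2 -100. ] [ 739.  -104.4] [ 738.8 -104.2]
mouth [662.2 -53.1] [664.3 -47.7] [663.3 -47.1]
scene [  4   4  18  23 114] ((406.2307434082031, 205.34613037109375), (25.793560028076172, 5.54700231552124), 56.3099365234375)
side [  8   5  32  35 479] ((373.75103759765625, 367.654541015625), (12.97141170501709, 40.94511413574219), 31.607501983642578)
```

Request:
{"method": "drive_tool", "body": {"motion": [{"fingers":1,"linear":[-0.028,-0.011,0.004],"twist":0},{"fingers":1,"linear":[-0.028,-0.011,0.004],"twist":0},{"fingers":1,"linear":[-0.028,-0.011,0.004],"twist":0},{"fingers":1,"linear":[-0.028,-0.011,0.004],"twist":0},{"fingers":1,"linear":[-0.028,-0.011,0.004],"twist":0}]}}

```text
clock: 0.57
eef_pos: [594.1, -141.1, 210.8]
tool_rot: [-3.141, -0.0, 1.571]
force: [0.5, -1.4, 0.7]
width: 85.4
gripper_force: 0.0
```

Request:
{"method": "drive_tool", "body": {"motion": [{"fingers":1,"linear":[-0.028,-0.012,0.004],"twist":0},{"fingers":1,"linear":[-0.028,-0.012,0.004],"twist":0},{"fingers":1,"linear":[-0.028,-0.012,0.004],"twist":0},{"fingers":1,"linear":[-0.025,-0.012,0.004],"twist":0},{"fingers":1,"linear":[0,0,0],"twist":-0.12}]}}

```text
clock: 0.98
eef_pos: [542.3, -256.6, 194.2]
tool_rot: [-3.136, 0.004, 1.682]
force: [-1.3, -1.2, -0.3]
width: 85.2
gripper_force: 0.0
```

Request:
{"method": "drive_tool", "body": {"motion": [{"fingers":1,"linear":[0,0,0],"twist":-0.12},{"fingers":1,"linear":[0,0,0],"twist":-0.12},{"fingers":1,"linear":[0,0,0],"twist":-0.12},{"fingers":1,"linear":[0,0,0],"twist":-0.12},{"fingers":1,"linear":[0,0,0],"twist":-0.12}]}}

```text
clock: 1.4
eef_pos: [546.8, -249.0, 195.0]
tool_rot: [-3.141, -0.0, 2.297]
force: [-0.1, -0.8, 0.2]
width: 85.2
gripper_force: 0.0
```

Request:
{"method": "drive_tool", "body": {"motion": [{"fingers":1,"linear":[0,0,0],"twist":-0.12},{"fingers":1,"linear":[0,0,0],"twist":-0.12},{"fingers":1,"linear":[0,0,0],"twist":-0.12},{"fingers":1,"linear":[0,0,0],"twist":-0.12},{"fingers":1,"linear":[0,0,0],"twist":-0.12}]}}

```text
clock: 1.82
eef_pos: [546.8, -249.0, 195.1]
tool_rot: [3.142, -0.001, 2.897]
force: [-0.0, -0.3, 0.4]
width: 85.3
gripper_force: 0.0
```

Request:
{"method": "drive_tool", "body": {"motion": [{"fingers":1,"linear":[0,0,0],"twist":-0.12},{"fingers":1,"linear":[0,0,0],"twist":-0.12},{"fingers":1,"linear":[0,0,0],"twist":-0.12},{"fingers":1,"linear":[0,0,0],"twist":-0.08},{"fingers":1,"linear":[0,0,0],"twist":0}]}}

```text
clock: 2.23
eef_pos: [546.7, -249.1, 194.9]
tool_rot: [3.141, -0.0, -2.951]
force: [0.3, 0.5, -0.8]
width: 85.5
gripper_force: 0.0
```

Run:
```python
from h import *
w=grab('wrist','w1'); st=monitor.read_state(); print(st['eef_pos'].round(1),st['tool_rot'].round(4),st['clock'],st['qpos'].round(2))
X=np.array([544.7,-249,83.3]);u=np.array([.631,.123,.766])
for k in(-50,0,25): print(k,proj(w,X+u*k,True).round())
```

```text
[ 546.7 -249.1  194.9] [ 3.1408e+00 -5.0000e-04 -2.9545e+00] 2.2833 [ 0.67  0.63 -0.46  1.69  0.35  0.9   1.82]
-50 [317. 178.]
0 [317. 232.]
25 [317. 263.]
```

View pics/w1.png

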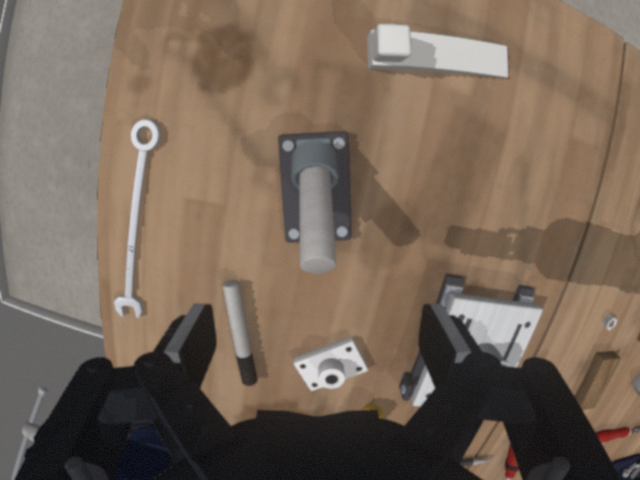

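The rest is centred in the view, with its screws at (288,146), (339,142), (293,234) and (342,231). The bar's top cap is at (318,266), within 3 px of the prediction.

Run:
```python
from h import *
np.set_printoptions(suppress=True,precision=1)
w=load('w1')
P=[onz(w,p,13,True) for p in[(288,146),(339,142),(293,234),(342,231)]]
for p in P: print(p)
L=(P[2]+P[3]-P[0]-P[1])/2;c=(P[1]-P[0]+P[3]-P[2])/2
print(np.degrees(np.arctan2(L[1],L[0])),np.degrees(np.arctan2(-c[0],c[1])),sum(P)/4)
print('cap',onz(w,(318,266),101.5,True), 'tool x angle', np.degrees(-2.9545)+180)
for n in('scene0','side0'):
  d=load(n);print(proj(d,[560.5,-246,101.5]))
```

```text
[ 494.6 -284.    13. ]
[ 482.9 -241.5   13. ]
[ 572.4 -265.8   13. ]
[ 561.1 -222.4   13. ]
13.460463903763841 15.019152885297695 [ 527.7 -253.4   13. ]
cap [ 563.2 -244.6  101.5] tool x angle 10.719619428598293
[399. 196.]
[382.3 351.3]
```

Request:
{"method": "drive_tool", "body": {"motion": [{"fingers":1,"linear":[0,0,0],"twist":-0.057},{"fingers":1,"linear":[0,0,0.033],"twist":0},{"fingers":1,"linear":[0,0,0.033],"twist":0},{"fingers":1,"linear":[0,0,0.033],"twist":0},{"fingers":1,"linear":[0,0,0.033],"twist":0}]}}

```text
clock: 2.7
eef_pos: [547.0, -249.3, 62.2]
tool_rot: [-3.141, 0.0, -2.898]
force: [0.4, -0.2, 0.4]
width: 85.5
gripper_force: 0.0
```

Request:
{"method": "drive_tool", "body": {"motion": [{"fingers":1,"linear":[0,0,0],"twist":0},{"fingers":0,"linear":[0,0,0],"twist":0},{"fingers":0,"linear":[0,0,0],"twist":0},{"fingers":0,"linear":[0,0,0],"twist":0},{"fingers":0,"linear":[0,0,0],"twist":0}]}}

```text
clock: 3.12
eef_pos: [548.5, -249.5, 65.6]
tool_rot: [-3.139, 0.003, -2.896]
force: [-0.2, 0.2, -0.9]
width: 38.6
gripper_force: 0.0
```

Request:
{"method": "drive_tool", "body": {"motion": [{"fingers":0,"linear":[0,0,0],"twist":0},{"fingers":0,"linear":[0,0,0],"twist":0},{"fingers":0,"linear":[0,0,0],"twist":0},{"fingers":0,"linear":[0,0,0],"twist":0},{"fingers":0,"linear":[0,0,0],"twist":0}]}}

```text
clock: 3.53
eef_pos: [548.1, -249.3, 65.2]
tool_rot: [-3.14, 0.002, -2.896]
force: [-0.1, -0.2, 6.4]
width: 23.3
gripper_force: 58.4
```

Request:
{"method": "drive_tool", "body": {"motion": [{"fingers":0,"linear":[-0.0064,0,-0.0077],"twist":0},{"fingers":0,"linear":[-0.0096,0,-0.0115],"twist":0},{"fingers":0,"linear":[-0.0096,0,-0.0115],"twist":0},{"fingers":0,"linear":[-0.0096,0,-0.0115],"twist":0},{"fingers":0,"linear":[-0.0096,0,-0.0115],"twist":0}]}}

```text
clock: 3.95
eef_pos: [590.4, -238.0, 117.6]
tool_rot: [3.141, -0.001, -2.896]
force: [0.1, 0.2, -5.1]
width: 23.5
gripper_force: 59.2
```

Request:
{"method": "drive_tool", "body": {"motion": [{"fingers":0,"linear":[0,0,-0.025],"twist":0},{"fingers":0,"linear":[0,0,-0.025],"twist":0},{"fingers":0,"linear":[0,0,-0.025],"twist":0},{"fingers":0,"linear":[0,0,0],"twist":0},{"fingers":0,"linear":[0,0,0],"twist":0}]}}

```text
clock: 4.37
eef_pos: [591.3, -238.1, 193.3]
tool_rot: [-3.14, 0.002, -2.895]
force: [-0.3, 0.0, -4.7]
width: 23.4
gripper_force: 59.7
```

Run:
```python
from h import *
s=grab('scene','s2');d=grab('side','d2');w=grab('wrist','w2')
X=monitor.read_state()['eef_pos']+[0,0,19]; print(X)
T=[]
for f,n in((s,0),(d,0),(w,1)):
    p=proj(f,X,n).astype(int);print(p);u,v=np.clip(p-[40,30],0,[560,420]);T.append(cv2.resize(f['color'][v:v+60,u:u+80],(400,300),interpolation=cv2.INTER_CUBIC))
T[2]=cv2.resize(w['color'],(400,300))
cv2.imwrite('pics/c3.png',np.vstack([np.hstack(T[:2]),np.hstack([T[2],T[2]*0])]))
```

```text
[ 589.01996651 -237.85795167  209.16649885]
[392 161]
[400 299]
[315 334]
```

View pics/c3.png

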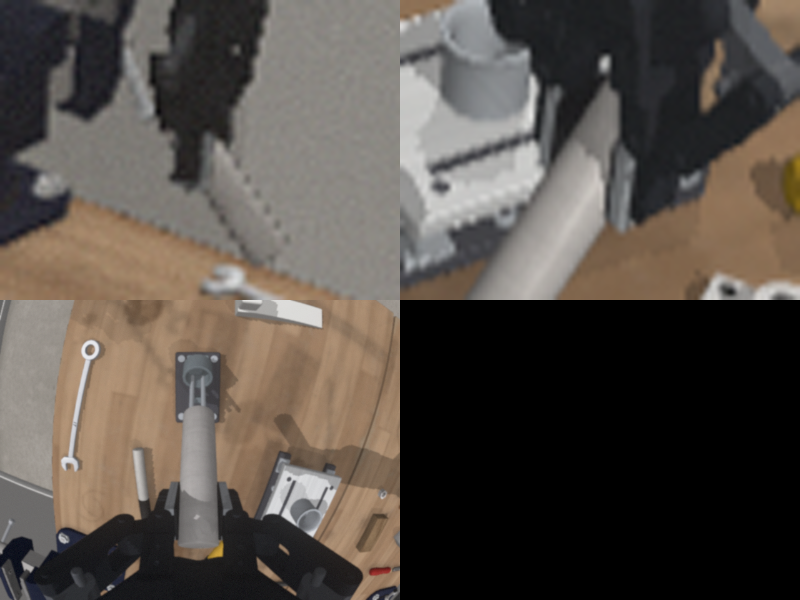

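Run:
```python
from h import *
w=load('w2')
X=np.array([589.4,-237.9,211.5]);a=np.radians(14);L=np.array([np.cos(a),np.sin(a),0]);Z=np.array([0,0,1])
for th in(20,30,36,40,44):
  t=np.radians(th);u=np.sin(t)*L+np.cos(t)*Z;n=-np.cos(t)*L+np.sin(t)*Z
  print(th,[proj(w,X-77*u+12.5*n*k,True).round() for k in(1,-1)],[proj(w,X+23*u+12.5*n*k,True).round() for k in(1,-1)])
```

```text
20 [array([316., 202.]), array([316., 240.])] [array([316., 372.]), array([316., 406.])]
30 [array([316., 183.]), array([316., 219.])] [array([316., 383.]), array([316., 404.])]
36 [array([316., 172.]), array([316., 207.])] [array([316., 389.]), array([316., 403.])]
40 [array([316., 165.]), array([316., 199.])] [array([316., 392.]), array([316., 401.])]
44 [array([316., 159.]), array([316., 191.])] [array([316., 395.]), array([316., 399.])]
```

Request:
{"method": "drive_tool", "body": {"motion": [{"fingers":0,"linear":[0,0,0],"twist":0.117},{"fingers":0,"linear":[0,0,0],"twist":0.117},{"fingers":0,"linear":[-0.024,0.027,0],"twist":0},{"fingers":0,"linear":[-0.024,0.027,0],"twist":0},{"fingers":0,"linear":[-0.024,0.027,0],"twist":0}]}}

```text
clock: 4.93
eef_pos: [661.0, -155.8, 190.1]
tool_rot: [3.141, -0.003, -3.131]
force: [1.0, 0.3, -2.8]
width: 23.4
gripper_force: 59.7
```

Request:
{"method": "drive_tool", "body": {"motion": [{"fingers":0,"linear":[-0.024,0.027,0],"twist":0},{"fingers":0,"linear":[-0.024,0.027,0],"twist":0},{"fingers":0,"linear":[-0.024,0.027,0],"twist":0},{"fingers":0,"linear":[-0.024,0.027,0],"twist":0},{"fingers":0,"linear":[0,0,0],"twist":0}]}}

```text
clock: 5.35
eef_pos: [758.8, -35.0, 189.1]
tool_rot: [3.132, 0.001, -3.12]
force: [0.3, 3.6, -2.9]
width: 23.4
gripper_force: 59.4
```

Run:
```python
from h import *
s=monitor.read_state(); print(s['eef_pos'].round(1),s['tool_rot'].round(4),s['force'].round(1),s['qpos'].round(2))
w=grab('wrist','w3')
cv2.imwrite('pics/c4.png',w['color'])
print(proj(w,[663.5,-48,76],True))
```

```text
[758.8 -35.  189.1] [ 3.1318e+00  8.0000e-04 -3.1199e+00] [ 0.3  3.6 -2.9] [ 0.19  0.86 -0.39  1.18  0.31  1.15  1.4 ]
[298.59294589  97.39285933]
```

View pics/c4.png

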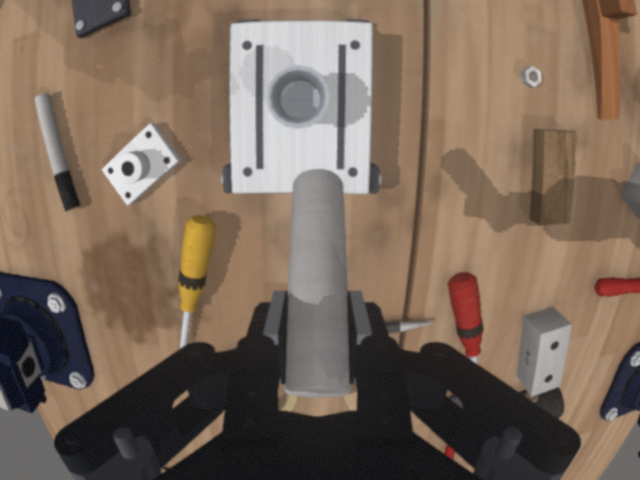

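The view shows the cup mouth at (299,96), within 2 px of the prediction, with the plate square in the image. The bar's lower end is at (317,170), behind the cup. I'll lower it there and use the back of the cup rim to swing the bar upright in the grip.

Request:
{"method": "drive_tool", "body": {"motion": [{"fingers":0,"linear":[0,-0.005,0.02],"twist":0},{"fingers":0,"linear":[0,0,0.02],"twist":0},{"fingers":0,"linear":[0,0,0.01],"twist":0},{"fingers":0,"linear":[0,0,0],"twist":0},{"fingers":0,"linear":[0,0,0],"twist":0}]}}

```text
clock: 5.82
eef_pos: [755.2, -52.3, 140.6]
tool_rot: [3.141, -0.003, -3.13]
force: [0.1, 0.7, -3.8]
width: 23.2
gripper_force: 59.8
```

Request:
{"method": "drive_tool", "body": {"motion": [{"fingers":0,"linear":[0,0.004,0.014],"twist":0},{"fingers":0,"linear":[0,0,0.014],"twist":0},{"fingers":0,"linear":[0,0,0.012],"twist":0},{"fingers":0,"linear":[0,0,0],"twist":0},{"fingers":0,"linear":[0,0,0],"twist":0}]}}

```text
clock: 6.23
eef_pos: [755.1, -48.1, 100.3]
tool_rot: [-3.141, -0.003, -3.129]
force: [0.0, -0.6, -3.3]
width: 23.4
gripper_force: 59.8
```

Request:
{"method": "drive_tool", "body": {"motion": [{"fingers":0,"linear":[0.004,0,0],"twist":0},{"fingers":0,"linear":[0.004,0,0],"twist":0},{"fingers":0,"linear":[0.004,0,0],"twist":0},{"fingers":0,"linear":[0.004,0,0],"twist":0},{"fingers":0,"linear":[0.004,0,0],"twist":0}]}}

```text
clock: 6.65
eef_pos: [738.4, -48.3, 103.4]
tool_rot: [3.141, 0.007, -3.13]
force: [8.6, 0.3, -5.0]
width: 23.3
gripper_force: 60.4
```

Request:
{"method": "drive_tool", "body": {"motion": [{"fingers":0,"linear":[0.002,0,0],"twist":0},{"fingers":0,"linear":[0.002,0,0],"twist":0},{"fingers":0,"linear":[0.002,0,0],"twist":0},{"fingers":0,"linear":[0.002,0,0],"twist":0},{"fingers":0,"linear":[0.002,0,0],"twist":0}]}}

```text
clock: 7.07
eef_pos: [732.5, -48.1, 105.3]
tool_rot: [3.141, 0.015, -3.13]
force: [11.7, 0.1, -3.5]
width: 23.4
gripper_force: 60.7
```

Request:
{"method": "drive_tool", "body": {"motion": [{"fingers":0,"linear":[0.002,0,0.001],"twist":0},{"fingers":0,"linear":[0.002,0,0.001],"twist":0},{"fingers":0,"linear":[0.002,0,0.001],"twist":0},{"fingers":0,"linear":[0.002,0,0.001],"twist":0},{"fingers":0,"linear":[0.002,0,0],"twist":0}]}}

```text
clock: 7.48
eef_pos: [730.3, -48.2, 106.2]
tool_rot: [3.141, 0.033, -3.13]
force: [18.9, -2.5, 11.3]
width: 23.5
gripper_force: 61.3
```

Run:
```python
from h import *
s=monitor.read_state(); print(s['eef_pos'].round(1),s['tool_rot'].round(4),s['force'].round(1))
d=grab('side','d4');w=grab('wrist','w4')
u,v=proj(d,[690,-48,90]).astype(int);a=cv2.resize(d['color'][v-45:v+45,u-60:u+60],(400,300),interpolation=cv2.INTER_CUBIC)
cv2.imwrite('pics/c5.png',np.hstack([a,cv2.resize(w['color'],(400,300))]))
```

```text
[730.3 -48.2 106.2] [ 3.1405  0.0329 -3.13  ] [18.9 -2.5 11.3]
```

View pics/c5.png

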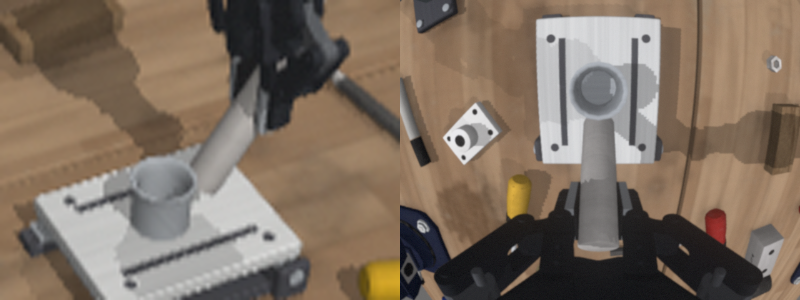

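Request:
{"method": "drive_tool", "body": {"motion": [{"fingers":0,"linear":[0.003,0,0.001],"twist":0},{"fingers":0,"linear":[0.003,0,0.001],"twist":0},{"fingers":0,"linear":[0.003,0,0.001],"twist":0},{"fingers":0,"linear":[0,0,0],"twist":0},{"fingers":0,"linear":[0,0,0],"twist":0}]}}

```text
clock: 8.0
eef_pos: [712.8, -47.9, 98.5]
tool_rot: [3.14, 0.014, -3.129]
force: [8.6, 0.6, -4.4]
width: 23.7
gripper_force: 60.4
```

Run:
```python
from h import *
s=monitor.read_state(); print(s['eef_pos'].round(1),s['tool_rot'].round(4),s['force'].round(1),s['torque'].round(2))
w=grab('wrist','w5')
from scipy.spatial.transform import Rotation as Ro
R=Ro.from_euler('xyz',s['tool_rot']).as_matrix()
X=s['eef_pos']-19*R[:,2];L=np.array([1,0,0]);Z=np.array([0,0,1])
for th in(0,10,20,26,32,38,44):
  t=np.radians(th);u=np.sin(t)*L+np.cos(t)*Z;n=-np.cos(t)*L+np.sin(t)*Z
  print(th,(X-77*u+12.5*n).round(),[proj(w,X-77*u+12.5*n*k,True).round() for k in(1,-1)],[proj(w,X+23*u+12.5*n*k,True).round() for k in(1,-1)])
c=w['color'][120:440,220:420]
cv2.imwrite('pics/c6.png',cv2.resize(c,(375,600)))
```

```text
[712.8 -47.9  98.5] [ 3.1404  0.0137 -3.1294] [ 8.6  0.6 -4.4] [ 0.25 -2.31 -0.01]
0 [700. -48.  40.] [array([316., 240.]), array([316., 280.])] [array([316., 343.]), array([316., 399.])]
10 [687. -48.  44.] [array([317., 219.]), array([316., 258.])] [array([316., 357.]), array([315., 402.])]
20 [674. -48.  49.] [array([317., 199.]), array([316., 237.])] [array([316., 370.]), array([315., 402.])]
26 [668. -48.  54.] [array([317., 188.]), array([317., 224.])] [array([316., 376.]), array([315., 402.])]
32 [661. -48.  59.] [array([317., 177.]), array([317., 212.])] [array([316., 382.]), array([315., 400.])]
38 [655. -48.  64.] [array([318., 167.]), array([317., 200.])] [array([316., 388.]), array([315., 398.])]
44 [650. -48.  71.] [array([318., 157.]), array([317., 189.])] [array([316., 392.]), array([315., 396.])]
```

View pics/c6.png

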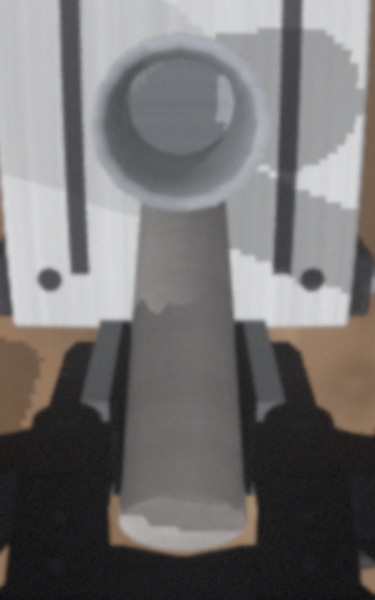

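Request:
{"method": "drive_tool", "body": {"motion": [{"fingers":0,"linear":[0.003,0,0],"twist":0},{"fingers":0,"linear":[0.003,0,0],"twist":0},{"fingers":0,"linear":[0.003,0,0],"twist":0},{"fingers":0,"linear":[0.003,0,0],"twist":0},{"fingers":0,"linear":[0.001,0,0],"twist":0}]}}

```text
clock: 8.47
eef_pos: [701.0, -48.4, 99.0]
tool_rot: [3.141, 0.017, -3.13]
force: [10.9, -0.3, -2.3]
width: 23.3
gripper_force: 61.6
```

Request:
{"method": "drive_tool", "body": {"motion": [{"fingers":0,"linear":[0.001,0,0],"twist":0},{"fingers":0,"linear":[0,0,0],"twist":0},{"fingers":0,"linear":[0,0,0],"twist":0},{"fingers":0,"linear":[0,0,0],"twist":0},{"fingers":0,"linear":[0,0,0],"twist":0}]}}

```text
clock: 8.88
eef_pos: [699.7, -48.4, 98.7]
tool_rot: [3.141, 0.015, -3.13]
force: [8.3, 0.5, -0.2]
width: 23.4
gripper_force: 61.9
```

Request:
{"method": "drive_tool", "body": {"motion": [{"fingers":0,"linear":[0.001,0,0],"twist":0},{"fingers":0,"linear":[0.001,0,0],"twist":0},{"fingers":0,"linear":[0,0,0],"twist":0},{"fingers":0,"linear":[-0.012,0,0],"twist":0},{"fingers":0,"linear":[-0.01,0,-0.02],"twist":0}]}}

```text
clock: 9.3
eef_pos: [710.2, -49.0, 112.0]
tool_rot: [-3.141, -0.007, -3.129]
force: [-0.1, 0.3, -5.7]
width: 23.6
gripper_force: 60.9
```

Request:
{"method": "drive_tool", "body": {"motion": [{"fingers":0,"linear":[0,0,-0.02],"twist":0},{"fingers":0,"linear":[0,0,-0.02],"twist":0},{"fingers":0,"linear":[0,0,-0.01],"twist":0},{"fingers":0,"linear":[0,0,0],"twist":0},{"fingers":0,"linear":[0,0,0],"twist":0}]}}

```text
clock: 9.72
eef_pos: [712.8, -48.7, 165.2]
tool_rot: [-3.141, 0.0, -3.129]
force: [-0.7, 0.7, -4.0]
width: 23.7
gripper_force: 61.2
```

Run:
```python
from h import *
s=monitor.read_state(); print(s['eef_pos'].round(1),s['tool_rot'].round(4)); grab('wrist','wa');grab('side','da');grab('scene','sa')
```

```text
[712.8 -48.7 165.2] [-3.1413e+00  2.0000e-04 -3.1294e+00]
```

Request:
{"method": "drive_tool", "body": {"motion": [{"fingers":0,"linear":[0.012,0.01,-0.004],"twist":0},{"fingers":0,"linear":[0.012,0.01,0],"twist":0},{"fingers":0,"linear":[0.01,0.01,0],"twist":0},{"fingers":0,"linear":[0,0,0],"twist":0},{"fingers":0,"linear":[0,0,0],"twist":0}]}}

```text
clock: 10.28
eef_pos: [677.9, -18.1, 168.1]
tool_rot: [3.141, -0.002, -3.128]
force: [0.0, -0.4, -3.8]
width: 23.5
gripper_force: 61.3
```

```bash
cat > m.py <<'E'
from h import *
from scipy.spatial.transform import Rotation as Ro
def bar(a,b,s):
    A,B=[cv2.GaussianBlur(load(n)['color'],(3,3),0).astype(int) for n in(a,b)]
    D=np.abs(A-B).max(2);w=load(b)
    strip=D[:,306:327].mean(1); V=B[:,306:327].mean((1,2))
    for r in range(170,430,5): print(r,int(strip[r:r+5].mean()),int(V[r:r+5].mean()),end=' | ')
    print()
    R=Ro.from_euler('xyz',s['tool_rot']).as_matrix();X=s['eef_pos']-19*R[:,2];L=-R[:,0];Z=-R[:,2]
    for S in(60,66,72,77):
      for th in(-8,-4,0,4,8,12):
        t=np.radians(th);u=np.sin(t)*L+np.cos(t)*Z;n=-np.cos(t)*L+np.sin(t)*Z
        print(S,th,[int(proj(w,p,True)[1]) for p in(X-S*u+12.5*n,X+(100-S)*u+12.5*n,X+(100-S)*u-12.5*n)],end=' ; ')
      print()
E
python3 - <<'E'
from m import *
s=monitor.read_state(); print(s['eef_pos'].round(1),s['tool_rot'].round(4)); grab('wrist','wb')
bar('wa','wb',s)
E
```

```text
[677.9 -18.1 168.1] [ 3.1413e+00 -1.8000e-03 -3.1276e+00]
170 62 165 | 175 55 155 | 180 43 128 | 185 42 127 | 190 37 127 | 195 40 127 | 200 73 127 | 205 83 127 | 210 83 128 | 215 83 128 | 220 83 128 | 225 82 129 | 230 64 147 | 235 24 145 | 240 2 101 | 245 2 101 | 250 1 102 | 255 1 103 | 260 1 104 | 265 1 106 | 270 1 104 | 275 1 100 | 280 1 98 | 285 1 99 | 290 1 99 | 295 2 99 | 300 1 99 | 305 2 101 | 310 2 100 | 315 2 100 | 320 1 99 | 325 1 98 | 330 2 99 | 335 1 102 | 340 1 103 | 345 1 103 | 350 1 102 | 355 1 102 | 360 1 105 | 365 1 105 | 370 1 106 | 375 1 109 | 380 1 118 | 385 4 121 | 390 1 130 | 395 1 132 | 400 2 131 | 405 10 149 | 410 2 166 | 415 1 62 | 420 2 28 | 425 1 29 | 
60 -8 [266, 355, 425] ; 60 -4 [258, 365, 429] ; 60 0 [251, 375, 433] ; 60 4 [245, 384, 437] ; 60 8 [238, 393, 439] ; 60 12 [231, 401, 441] ; 
66 -8 [263, 345, 413] ; 66 -4 [255, 354, 417] ; 66 0 [248, 362, 420] ; 66 4 [240, 370, 423] ; 66 8 [233, 378, 425] ; 66 12 [226, 385, 427] ; 
72 -8 [260, 337, 403] ; 72 -4 [252, 344, 406] ; 72 0 [244, 350, 408] ; 72 4 [236, 357, 410] ; 72 8 [228, 363, 412] ; 72 12 [220, 370, 413] ; 
77 -8 [258, 330, 394] ; 77 -4 [250, 336, 397] ; 77 0 [241, 341, 398] ; 77 4 [233, 347, 400] ; 77 8 [224, 352, 401] ; 77 12 [216, 358, 402] ;
```

Request:
{"method": "drive_tool", "body": {"motion": [{"fingers":0,"linear":[0.005,-0.015,0],"twist":0},{"fingers":0,"linear":[0.005,-0.015,0],"twist":0},{"fingers":0,"linear":[0,0,0],"twist":0},{"fingers":0,"linear":[0,0,0],"twist":0},{"fingers":0,"linear":[0,0,0],"twist":0}]}}

```text
clock: 10.75
eef_pos: [669.1, -50.7, 168.9]
tool_rot: [-3.141, 0.0, -3.132]
force: [-0.7, 1.0, -4.8]
width: 23.5
gripper_force: 61.1
```

Run:
```python
from h import *
s=monitor.read_state(); print(s['eef_pos'].round(1),s['tool_rot'].round(4)); w=grab('wrist','wc');grab('side','dc');grab('scene','sc')
# bar silhouettes in side/scene by differencing against earlier lifted position
for a,b in(('da','dc'),('sa','sc')):
    A,B=load(a),load(b)
    u,v=proj(B,s['eef_pos']+[0,0,-15]).astype(int)
    D=np.abs(A['color'].astype(int)-B['color']).max(2)
    hsv=cv2.cvtColor(B['color'],cv2.COLOR_BGR2HSV)
    m=(D>18)&(hsv[...,1]<50)&(hsv[...,2]>90)
    Y,X=np.nonzero(m[v-25:v+35,u-30:u+30]); 
    for r in range(0,60,4):
        c=X[Y==r]; 
        if len(c): print(b,r+v-25,c.min()+u-30,c.max()+u-30,len(c))
    print(proj(B,s['eef_pos']+[0,0,19]),proj(B,s['eef_pos']+[-6.7,0,19-63.6]),proj(B,[663.5,-48,76]))
```

```text
[669.1 -50.7 168.9] [-3.1415  0.     -3.1316]
dc 221 391 392 2
dc 229 375 375 1
dc 233 375 386 4
dc 237 380 385 4
dc 241 379 385 5
dc 245 378 390 13
dc 249 377 389 13
dc 253 376 387 12
dc 257 375 386 12
dc 261 376 385 10
dc 273 359 359 1
[384.81088879 233.41331787] [379.53479645 258.49124513] [377.71832355 274.68891906]
sc 180 329 330 2
sc 184 327 330 2
sc 188 327 331 5
sc 192 324 332 9
sc 196 325 332 8
sc 200 325 333 9
sc 204 326 333 8
[328.59955824 183.23221561] [330.51144287 203.6799684 ] [329.71300446 218.15309956]
```

Request:
{"method": "drive_tool", "body": {"motion": [{"fingers":0,"linear":[0,0.0025,0.01],"twist":0},{"fingers":0,"linear":[0,0,0.012],"twist":0},{"fingers":0,"linear":[0,0,0.012],"twist":0},{"fingers":0,"linear":[0,0,0.008],"twist":0},{"fingers":0,"linear":[0,0,0],"twist":0}]}}

```text
clock: 11.32
eef_pos: [666.9, -46.7, 123.6]
tool_rot: [-3.142, -0.006, -3.129]
force: [-0.3, 0.0, -4.1]
width: 23.6
gripper_force: 61.1
```

Request:
{"method": "drive_tool", "body": {"motion": [{"fingers":0,"linear":[0,0,0.004],"twist":0},{"fingers":0,"linear":[0,0,0.004],"twist":0},{"fingers":0,"linear":[0,0,0.004],"twist":0},{"fingers":0,"linear":[0,0,0],"twist":0},{"fingers":0,"linear":[0,0,0],"twist":0}]}}

```text
clock: 11.73
eef_pos: [668.7, -46.9, 114.8]
tool_rot: [-3.141, -0.001, -3.13]
force: [-1.1, 0.0, -4.0]
width: 23.6
gripper_force: 61.0
```

No contact. I'll keep lowering into the cup.

Request:
{"method": "drive_tool", "body": {"motion": [{"fingers":0,"linear":[0,-0.001,0.004],"twist":0},{"fingers":0,"linear":[0,0,0.003],"twist":0},{"fingers":0,"linear":[0,0,0.003],"twist":0},{"fingers":0,"linear":[0,0,0],"twist":0},{"fingers":0,"linear":[0,0,0],"twist":0}]}}

```text
clock: 12.15
eef_pos: [668.0, -48.1, 104.2]
tool_rot: [-3.141, -0.003, -3.13]
force: [-4.4, -2.7, -5.2]
width: 23.5
gripper_force: 61.0
```

Request:
{"method": "drive_tool", "body": {"motion": [{"fingers":0,"linear":[0,0,0.003],"twist":0},{"fingers":0,"linear":[0,0,0.003],"twist":0},{"fingers":0,"linear":[0,0,0.002],"twist":0},{"fingers":0,"linear":[0,0,0],"twist":0},{"fingers":0,"linear":[0,0,0],"twist":0}]}}

```text
clock: 12.57
eef_pos: [667.2, -48.1, 97.2]
tool_rot: [-3.141, -0.004, -3.13]
force: [-8.5, -2.3, 3.8]
width: 23.8
gripper_force: 62.0
```

Request:
{"method": "drive_tool", "body": {"motion": [{"fingers":0,"linear":[0.003,0,0],"twist":0},{"fingers":0,"linear":[0,0,0.002],"twist":0},{"fingers":0,"linear":[0,0,0.002],"twist":0},{"fingers":0,"linear":[0,0,0],"twist":0},{"fingers":0,"linear":[0,0,0],"twist":0}]}}

```text
clock: 12.98
eef_pos: [667.0, -48.0, 96.9]
tool_rot: [-3.14, 0.003, -3.13]
force: [-9.9, -2.4, 19.9]
width: 22.9
gripper_force: 63.6
```

Request:
{"method": "drive_tool", "body": {"motion": [{"fingers":0,"linear":[0.001,0,0.002],"twist":0},{"fingers":0,"linear":[0,0,0.002],"twist":0},{"fingers":0,"linear":[0,0,0],"twist":0},{"fingers":0,"linear":[0,0,0],"twist":0},{"fingers":0,"linear":[0,0,0],"twist":0}]}}

```text
clock: 13.4
eef_pos: [667.8, -48.1, 96.5]
tool_rot: [-3.139, 0.007, -3.13]
force: [-13.6, -3.2, 37.2]
width: 23.4
gripper_force: 65.4
```

Request:
{"method": "drive_tool", "body": {"motion": [{"fingers":0,"linear":[0,0,-0.003],"twist":0},{"fingers":0,"linear":[0,0,-0.002],"twist":0},{"fingers":0,"linear":[0,0,-0.001],"twist":0},{"fingers":0,"linear":[0,0,0],"twist":0},{"fingers":0,"linear":[0,0,0],"twist":0}]}}

```text
clock: 13.82
eef_pos: [667.0, -48.1, 97.0]
tool_rot: [-3.141, 0.004, -3.13]
force: [-4.6, -2.5, 10.3]
width: 23.8
gripper_force: 62.2
```

Run:
```python
from m import *
s=monitor.read_state(); grab('wrist','we'); print(s['force'],s['torque'])
bar('wc','we',s)
```

```text
[-4.56233372 -2.52982996 10.2724635 ] [-0.7682129   0.91436576 -0.02994013]
170 6 209 | 175 8 209 | 180 10 209 | 185 13 208 | 190 29 208 | 195 97 208 | 200 62 207 | 205 70 201 | 210 81 197 | 215 75 192 | 220 39 150 | 225 24 95 | 230 24 93 | 235 23 111 | 240 55 150 | 245 10 107 | 250 2 101 | 255 1 104 | 260 1 105 | 265 1 107 | 270 3 103 | 275 2 98 | 280 1 98 | 285 1 98 | 290 1 99 | 295 1 99 | 300 1 98 | 305 1 100 | 310 1 100 | 315 1 100 | 320 1 99 | 325 1 98 | 330 1 99 | 335 1 102 | 340 1 103 | 345 0 103 | 350 1 102 | 355 1 102 | 360 1 104 | 365 1 105 | 370 1 106 | 375 2 108 | 380 1 117 | 385 3 120 | 390 2 128 | 395 1 131 | 400 2 130 | 405 16 141 | 410 2 164 | 415 1 61 | 420 1 27 | 425 1 28 | 
60 -8 [266, 355, 425] ; 60 -4 [258, 365, 429] ; 60 0 [251, 375, 433] ; 60 4 [245, 384, 437] ; 60 8 [238, 393, 439] ; 60 12 [231, 401, 441] ; 
66 -8 [263, 345, 413] ; 66 -4 [255, 354, 417] ; 66 0 [248, 362, 420] ; 66 4 [240, 370, 423] ; 66 8 [233, 378, 425] ; 66 12 [226, 385, 427] ; 
72 -8 [260, 337, 403] ; 72 -4 [252, 344, 406] ; 72 0 [244, 350, 408] ; 72 4 [236, 357, 410] ; 72 8 [228, 364, 412] ; 72 12 [220, 370, 413] ; 
77 -8 [258, 330, 394] ; 77 -4 [250, 336, 397] ; 77 0 [241, 341, 398] ; 77 4 [233, 347, 400] ; 77 8 [224, 353, 401] ; 77 12 [216, 358, 402] ;
```

Request:
{"method": "drive_tool", "body": {"motion": [{"fingers":0.4,"linear":[0,0,0],"twist":0},{"fingers":0.4,"linear":[0,0,0],"twist":0},{"fingers":0.4,"linear":[0,0,0],"twist":0},{"fingers":0.4,"linear":[0,0,0],"twist":0},{"fingers":0.4,"linear":[0,0,0],"twist":0}]}}

```text
clock: 14.28
eef_pos: [665.4, -47.0, 94.7]
tool_rot: [3.141, 0.0, -3.129]
force: [-0.9, -0.2, 0.4]
width: 34.2
gripper_force: 0.0
```

Run:
```python
from m import *
s=monitor.read_state(); w=grab('wrist','wf');print(s['eef_pos'],s['force'],s['width'])
g=w['color'][:,306:327].mean((1,2)); e=load('we')['color'][:,306:327].mean((1,2))
print([int(x) for x in g[170:430:5]]);print([int(x) for x in e[170:430:5]])
for th in(-9,-6,-3,0,3,6,9):
    t=np.radians(th);u=np.array([np.sin(t),0,np.cos(t)]);n=np.array([-np.cos(t),0,np.sin(t)]);B=np.array([663.5,-48,42.])
    print(th,[int(proj(w,B+100*u+12.5*n*k,True)[1]) for k in(1,-1)])
```

```text
[665.40347884 -47.04868216  94.67021804] [-0.8778508  -0.19284023  0.4106621 ] 34.2074705653975
[208, 208, 208, 208, 208, 208, 208, 208, 203, 200, 195, 181, 94, 92, 91, 151, 124, 93, 94, 94, 94, 95, 95, 97, 97, 96, 96, 101, 102, 101, 102, 100, 100, 121, 121, 119, 119, 118, 120, 119, 119, 119, 115, 120, 124, 114, 115, 117, 116, 86, 29, 29]
[208, 208, 209, 209, 209, 208, 207, 204, 199, 195, 187, 97, 93, 92, 156, 124, 100, 103, 103, 106, 105, 100, 97, 98, 99, 99, 97, 100, 101, 100, 99, 98, 99, 101, 102, 104, 103, 102, 103, 105, 106, 106, 115, 118, 126, 130, 130, 131, 170, 122, 28, 28]
-9 [296, 371]
-6 [314, 383]
-3 [330, 395]
0 [346, 405]
3 [361, 414]
6 [374, 421]
9 [386, 428]
```

Request:
{"method": "drive_tool", "body": {"motion": [{"fingers":0.7,"linear":[0,0,0],"twist":0},{"fingers":0.7,"linear":[0,0,0],"twist":0},{"fingers":0.7,"linear":[0,0,0],"twist":0},{"fingers":0.7,"linear":[0,0,-0.02],"twist":0},{"fingers":0.7,"linear":[0,0,-0.03],"twist":0}]}}

```text
clock: 14.75
eef_pos: [662.6, -47.8, 142.4]
tool_rot: [3.141, -0.007, -3.129]
force: [-0.5, -0.6, 1.0]
width: 59.7
gripper_force: 0.0
```

Request:
{"method": "drive_tool", "body": {"motion": [{"fingers":0.7,"linear":[0,0,-0.03],"twist":0},{"fingers":0.7,"linear":[0,0,-0.03],"twist":0},{"fingers":0.7,"linear":[0,0,-0.03],"twist":0},{"fingers":0.7,"linear":[0,0,-0.01],"twist":0},{"fingers":0.7,"linear":[0,0,0],"twist":0}]}}

```text
clock: 15.17
eef_pos: [667.1, -47.4, 248.5]
tool_rot: [-3.141, 0.007, -3.13]
force: [0.2, -0.2, 0.0]
width: 59.1
gripper_force: 0.0
```

Request:
{"method": "drive_tool", "body": {"motion": [{"fingers":1,"linear":[0.025,0.03,0],"twist":0},{"fingers":1,"linear":[0.025,0.03,0],"twist":0},{"fingers":1,"linear":[0.025,0.03,0],"twist":0},{"fingers":1,"linear":[0.025,0.03,0],"twist":0},{"fingers":1,"linear":[0,0,0],"twist":0}]}}

```text
clock: 15.58
eef_pos: [557.0, 79.0, 243.7]
tool_rot: [3.138, -0.007, -3.118]
force: [-0.5, 0.6, 0.3]
width: 85.1
gripper_force: 0.0
```

Run:
```python
from h import *
np.set_printoptions(suppress=True,precision=1)
s=monitor.read_state();print(s['eef_pos'],s['tool_rot'],s['qpos'].round(2))
w=grab('wrist','wg');sc=grab('scene','sg');sd=grab('side','dg')
# bar top in side/scene: low-sat column above mouth
for n,f in(('sc',sc),('sd',sd)):
    for th in(-6,0,6):
        t=np.radians(th); print(n,th,proj(f,[663.5+100*np.sin(t),-48,42+100*np.cos(t)]),proj(f,[663.5,-48,76]))
    u,v=proj(f,[663.5,-48,105]).astype(int)
    h=cv2.cvtColor(f['color'],cv2.COLOR_BGR2HSV)
    for r in range(v-40,v+26,5):
        c=[i for i in range(u-25,u+25) if h[r,i,1]<50 and h[r,i,2]>85]; print(r,(min(c),max(c),len(c)) if c else None,end=' ')
    print()
# orange wedge mask
for n,f in(('w',w),('s',sc),('d',sd)):
    h=cv2.cvtColor(f['color'],cv2.COLOR_BGR2HSV)
    m=((h[...,0]<14)&(h[...,1]>110)&(h[...,2]>40)).astype(np.uint8)
    k,l,st,ce=cv2.connectedComponentsWithStats(m)
    for i in range(1,k):
        if st[i,4]>80: print(n,st[i],ce[i])
```

```text
[557.   79.  243.7] [ 3.1 -0.  -3.1] [ 0.1  0.5 -0.4  1.7  0.3  0.9  1.1]
sc -6 [332.4 199.9] [329.7 218.2]
sc 0 [329.6 198.5] [329.7 218.2]
sc 6 [326.8 197.5] [329.7 218.2]
169 (317, 319, 3) 174 (344, 344, 1) 179 (344, 344, 1) 184 None 189 (318, 319, 2) 194 (318, 319, 2) 199 (316, 334, 12) 204 (327, 353, 15) 209 (327, 353, 20) 214 (321, 353, 27) 219 (314, 338, 25) 224 (305, 349, 44) 229 (304, 353, 49) 234 (305, 353, 47) 
sd -6 [375.5 252.6] [377.7 274.7]
sd 0 [380. 251.] [377.7 274.7]
sd 6 [384.4 249.9] [377.7 274.7]
224 None 229 None 234 None 239 None 244 None 249 (374, 384, 11) 254 (373, 385, 13) 259 (373, 384, 12) 264 (373, 393, 18) 269 (371, 398, 28) 274 (356, 402, 47) 279 (353, 402, 45) 284 (353, 402, 50) 289 (353, 402, 50) 
w [ 468  162   48  116 3697] [488.  213.2]
w [594 325  35  29 621] [609.7 338.1]
w [327 395  25  21 385] [338.1 404.8]
s [ 31 121  32  29 634] [ 46.2 134.4]
s [ 87 203  27  28 554] [ 99.5 216.8]
s [171 209  29  16 149] [185.3 215.1]
s [237 230  21  14 202] [246.9 236.3]
s [164 265  35  25 309] [182.  276.1]
s [247 294  51  28 804] [276.2 306.1]
s [118 316  38  29 578] [136.2 329.3]
d [434  24  30  26 521] [449.4  36.8]
d [480  44  34  28 655] [497.8  57.7]
d [266 123  19  45 618] [275.4 143.7]
d [322 135  10  19 100] [326.5 143.4]
d [466 137  25  29 521] [478.  152.1]
d [556 160  10  16 108] [561.5 168.9]
d [353 178  20  21 179] [362.4 188.2]
d [456 187  35  25 307] [471.3 200.1]
d [263 216  50  25 700] [282.8 226.8]
d [397 223  21  18 231] [406.8 231.2]
d [567 441  32  39 521] [583.3 460.8]
```

The bar stands upright: its top is at side (379,247) against a predicted (380,251). Next is the wedge.

Request:
{"method": "drive_tool", "body": {"motion": [{"fingers":1,"linear":[0.007,0.035,0.005],"twist":0},{"fingers":1,"linear":[0.007,0.035,0.005],"twist":0},{"fingers":1,"linear":[0.007,0.035,0.005],"twist":0},{"fingers":1,"linear":[0.007,0.035,0.005],"twist":0},{"fingers":1,"linear":[0.007,0.034,0.005],"twist":0}]}}

```text
clock: 16.15
eef_pos: [527.4, 244.5, 218.7]
tool_rot: [-3.141, -0.001, -3.133]
force: [0.2, 0.4, -1.3]
width: 85.3
gripper_force: 0.0
```

Request:
{"method": "drive_tool", "body": {"motion": [{"fingers":1,"linear":[0,0,0.005],"twist":-0.09},{"fingers":1,"linear":[0,0,0.005],"twist":-0.09},{"fingers":1,"linear":[0,0,0],"twist":0},{"fingers":1,"linear":[0,0,0],"twist":0},{"fingers":1,"linear":[0,0,0],"twist":0}]}}

```text
clock: 16.57
eef_pos: [527.5, 243.2, 209.6]
tool_rot: [-3.141, -0.0, -2.954]
force: [0.8, -0.4, -0.8]
width: 85.5
gripper_force: 0.0
```

Run:
```python
from h import *
np.set_printoptions(suppress=True,precision=1)
s=monitor.read_state();print(s['eef_pos'],s['tool_rot'].round(3))
w=grab('wrist','wh')
h=cv2.cvtColor(w['color'],cv2.COLOR_BGR2HSV)
m=((h[...,0]<14)&(h[...,1]>110)&(h[...,2]>40)).astype(np.uint8)
k,l,st,ce=cv2.connectedComponentsWithStats(m)
i=1+st[1:,4].argmax(); print(st[i]); B=l==i
for r in range(st[i,1],st[i,1]+st[i,3],8):
    c=np.nonzero(B[r])[0]; print(r,c.min(),c.max(),end=' | ')
c=max(cv2.findContours(B.astype(np.uint8),0,2)[0],key=cv2.contourArea); P=cv2.approxPolyDP(c,3,True)[:,0]; print('\n',P.tolist())
b=np.array([522.6,260,58]);t=np.array([641.7,283.4,5])
a=np.radians(11);X=np.array([np.cos(a),np.sin(a),0]);Y=np.array([-np.sin(a),np.cos(a),0])
for n,p in(('top+-',[b+13*X*i+13*Y*j for i in(-1,1) for j in(-1,1)]),('toe',[t+16*Y,t-16*Y])): print(n,[proj(w,q,True).round() for q in p])
print([onz(w,q,5,True)[:2] for q in P if q[1]>240])
```

```text
[527.5 243.2 209.6] [-3.1 -0.  -3. ]
[ 320  189   37  127 4211]
189 327 350 | 197 322 356 | 205 321 356 | 213 322 356 | 221 321 356 | 229 321 355 | 237 321 355 | 245 321 354 | 253 321 354 | 261 321 353 | 269 321 353 | 277 321 352 | 285 321 352 | 293 321 352 | 301 321 351 | 309 321 350 | 
 [[322, 191], [320, 312], [348, 315], [356, 194], [350, 189]]
top+- [array([322., 202.]), array([354., 202.]), array([322., 233.]), array([353., 233.])]
toe [array([348., 315.]), array([319., 315.])]
[array([640.8, 268.5]), array([639. , 298.7])]
```

The mask shows the wedge upright in the view, with the toe edge at (320,312)–(348,315) as predicted. That puts its origin at about (520.5,260.4) with yaw 10.8°.

Request:
{"method": "drive_tool", "body": {"motion": [{"fingers":1,"linear":[0.0037,0.018,0],"twist":0},{"fingers":1,"linear":[0,0,0.035],"twist":0},{"fingers":1,"linear":[0,0,0.035],"twist":0},{"fingers":1,"linear":[0,0,0.035],"twist":0},{"fingers":1,"linear":[0,0,0],"twist":0}]}}

```text
clock: 17.03
eef_pos: [516.3, 258.3, 99.5]
tool_rot: [-3.137, -0.01, -2.952]
force: [-1.0, -1.7, -0.4]
width: 85.3
gripper_force: 0.0
```

Run:
```python
from h import *
np.set_printoptions(suppress=True,precision=1)
s=monitor.read_state();print(s['eef_pos'],s['tool_rot'].round(3))
w=grab('wrist','wi');h=cv2.cvtColor(w['color'],cv2.COLOR_BGR2HSV)
m=((h[...,0]<14)&(h[...,1]>110)&(h[...,2]>40)).astype(np.uint8)
k,l,st,ce=cv2.connectedComponentsWithStats(m);i=1+st[1:,4].argmax();c=max(cv2.findContours((l==i).astype(np.uint8),0,2)[0],key=cv2.contourArea);print(cv2.approxPolyDP(c,4,True)[:,0].tolist())
b=np.array([520.5,260.4,58]);a=np.radians(10.8);X=np.array([np.cos(a),np.sin(a),0]);Y=np.array([-np.sin(a),np.cos(a),0])
print([proj(w,b+13*X*i+13*Y*j,True).round() for i in(-1,1) for j in(-1,1)],[proj(w,b-[0,0,53]+123*X+16*Y*j,True).round() for j in(-1,1)])
g=w['color'][:,312:322].mean(1).astype(int)
for r in range(150,330,6): print(r,g[r],end=' ')
```

```text
[516.3 258.3  99.5] [-3.1 -0.  -3. ]
[[301, 232], [301, 390], [337, 391], [347, 241], [341, 232]]
[array([294., 259.]), array([343., 259.]), array([295., 303.]), array([342., 303.])] [array([298., 390.]), array([337., 390.])]
150 [102 127 153] 156 [ 99 124 149] 162 [ 96 120 146] 168 [ 93 116 141] 174 [ 92 115 141] 180 [ 92 115 140] 186 [ 91 113 138] 192 [ 90 112 137] 198 [ 88 110 136] 204 [ 87 110 134] 210 [ 84 105 130] 216 [ 81 103 127] 222 [ 82 103 127] 228 [ 81 103 126] 234 [42 61 87] 240 [42 60 86] 246 [37 53 77] 252 [37 54 79] 258 [38 56 82] 264 [ 59  89 132] 270 [ 56  82 122] 276 [ 54  79 118] 282 [ 50  75 111] 288 [ 48  71 105] 294 [ 48  72 106] 300 [ 50  75 111] 306 [ 68 103 154] 312 [ 69 103 155] 318 [ 69 103 155] 324 [ 70 104 155]
```

Request:
{"method": "drive_tool", "body": {"motion": [{"fingers":1,"linear":[0,0,0.03],"twist":0},{"fingers":1,"linear":[0,0,0.025],"twist":0},{"fingers":1,"linear":[0,0,0.01],"twist":0},{"fingers":1,"linear":[0,0,0],"twist":0},{"fingers":1,"linear":[0,0,0],"twist":0}]}}

```text
clock: 17.5
eef_pos: [520.6, 262.3, 41.6]
tool_rot: [3.141, 0.002, -2.95]
force: [0.8, 0.2, -0.2]
width: 85.1
gripper_force: 0.0
```

Request:
{"method": "drive_tool", "body": {"motion": [{"fingers":1,"linear":[0,0,0.008],"twist":0},{"fingers":1,"linear":[0,0,0.005],"twist":0},{"fingers":0,"linear":[0,0,0],"twist":0},{"fingers":0,"linear":[0,0,0],"twist":0},{"fingers":0,"linear":[0,0,0],"twist":0}]}}

```text
clock: 17.92
eef_pos: [519.7, 261.8, 27.3]
tool_rot: [3.141, 0.0, -2.95]
force: [1.2, -0.4, 0.7]
width: 51.6
gripper_force: 0.0
```

Request:
{"method": "drive_tool", "body": {"motion": [{"fingers":0,"linear":[0,0,0],"twist":0},{"fingers":0,"linear":[0,0,0],"twist":0},{"fingers":0,"linear":[0,0,0],"twist":0},{"fingers":0,"linear":[0,0,0],"twist":0},{"fingers":0,"linear":[0,0,0],"twist":0}]}}

```text
clock: 18.33
eef_pos: [519.7, 261.9, 27.4]
tool_rot: [3.141, 0.001, -2.949]
force: [-0.4, -0.5, 4.8]
width: 25.0
gripper_force: 59.6
```

Request:
{"method": "drive_tool", "body": {"motion": [{"fingers":0,"linear":[0,0,0],"twist":0},{"fingers":0,"linear":[0,0,0],"twist":0},{"fingers":0,"linear":[0,0,0],"twist":0},{"fingers":0,"linear":[0,0,0],"twist":0},{"fingers":0,"linear":[0,0,0],"twist":0}]}}

```text
clock: 18.75
eef_pos: [519.7, 261.9, 27.4]
tool_rot: [3.141, 0.001, -2.949]
force: [-1.3, -0.1, 5.3]
width: 24.9
gripper_force: 59.7
```

Request:
{"method": "drive_tool", "body": {"motion": [{"fingers":0,"linear":[0,0,-0.027],"twist":0},{"fingers":0,"linear":[0,0,-0.027],"twist":0},{"fingers":0,"linear":[0,0,-0.027],"twist":0},{"fingers":0,"linear":[0,0,0],"twist":0.089},{"fingers":0,"linear":[0,0,0],"twist":0.089}]}}

```text
clock: 19.17
eef_pos: [520.4, 262.0, 109.4]
tool_rot: [3.14, 0.002, -3.132]
force: [-0.7, -0.2, -2.4]
width: 25.1
gripper_force: 59.3
```

Request:
{"method": "drive_tool", "body": {"motion": [{"fingers":0,"linear":[0.007,-0.031,0],"twist":0},{"fingers":0,"linear":[0.007,-0.031,0],"twist":0},{"fingers":0,"linear":[0.007,-0.031,0],"twist":0},{"fingers":0,"linear":[0.007,-0.031,0],"twist":0},{"fingers":0,"linear":[0.007,-0.031,0],"twist":0}]}}

```text
clock: 19.58
eef_pos: [485.7, 104.7, 107.6]
tool_rot: [-3.141, -0.001, -3.127]
force: [1.0, -0.2, -1.5]
width: 25.0
gripper_force: 59.6
```

Request:
{"method": "drive_tool", "body": {"motion": [{"fingers":0,"linear":[0.006,-0.031,0],"twist":0},{"fingers":0,"linear":[0.006,-0.031,0],"twist":0},{"fingers":0,"linear":[0.006,-0.031,0],"twist":0},{"fingers":0,"linear":[0.006,-0.031,0],"twist":0},{"fingers":0,"linear":[0.006,-0.03,0],"twist":0}]}}

```text
clock: 20.0
eef_pos: [458.0, -49.9, 107.7]
tool_rot: [-3.142, -0.001, -3.128]
force: [0.9, -0.3, -1.3]
width: 25.0
gripper_force: 59.6
```

Request:
{"method": "drive_tool", "body": {"motion": [{"fingers":0,"linear":[0,0,0],"twist":0},{"fingers":0,"linear":[0,0,0],"twist":0},{"fingers":0,"linear":[0,0,0],"twist":0}]}}

```text
clock: 20.25
eef_pos: [459.0, -47.8, 107.9]
tool_rot: [3.141, 0.0, -3.128]
force: [-0.1, 0.6, -1.8]
width: 25.1
gripper_force: 59.7
```

Run:
```python
from h import *
np.set_printoptions(suppress=True,precision=1)
s=monitor.read_state();print(s['eef_pos'],s['tool_rot'].round(4),s['qpos'].round(2))
w=grab('wrist','wj');h=cv2.cvtColor(w['color'],cv2.COLOR_BGR2HSV)
m=((h[...,0]<14)&(h[...,1]>110)&(h[...,2]>40)).astype(np.uint8)
k,l,st,ce=cv2.connectedComponentsWithStats(m);i=1+st[1:,4].argmax();c=max(cv2.findContours((l==i).astype(np.uint8),0,2)[0],key=cv2.contourArea);print(cv2.approxPolyDP(c,4,True)[:,0].tolist())
O=s['eef_pos']-[0,0,27.4]
print([proj(w,O+[123,16*j,5],True).round(1) for j in(-1,1)])
# plate corners now
m=((h[...,1]<40)&(h[...,2]>150)).astype(np.uint8)
k,l,st,ce=cv2.connectedComponentsWithStats(m);i=1+st[1:,4].argmax();print(st[i])
c=max(cv2.findContours((l==i).astype(np.uint8),0,2)[0],key=cv2.contourArea);P=cv2.approxPolyDP(c,5,True)[:,0]
for q in P: print(q,onz(w,q,38,True)[:2])
```

```text
[459.  -47.8 107.9] [ 3.1  0.  -3.1] [ 0.3  0.6 -0.4  2.1  0.5  0.5  1.2]
[[288, 266], [282, 285], [288, 292], [282, 324], [285, 400], [289, 411], [341, 413], [351, 368], [349, 268]]
[array([289.5, 451.4]), array([337.7, 451.9])]
[  66   80  180  101 7702]
[236  82] [356.6 -94.4]
[163  99] [ 363.7 -139.2]
[ 70 133] [ 378.4 -210.2]
[ 84 137] [ 382.2 -198.4]
[ 90 166] [ 401.4 -195.1]
[ 67 179] [ 409.  -216.3]
[244 126] [382.2 -89.8]
```

Request:
{"method": "drive_tool", "body": {"motion": [{"fingers":0,"linear":[0,0,0.025],"twist":0},{"fingers":0,"linear":[0,0,0.025],"twist":0},{"fingers":0,"linear":[0,0,0.018],"twist":0},{"fingers":0,"linear":[0,0,0.006],"twist":0},{"fingers":0,"linear":[0,0,0],"twist":0}]}}

```text
clock: 20.72
eef_pos: [458.2, -46.6, 32.8]
tool_rot: [3.141, -0.003, -3.124]
force: [-0.1, -0.9, -0.8]
width: 25.2
gripper_force: 59.7
```

Request:
{"method": "drive_tool", "body": {"motion": [{"fingers":0,"linear":[0,0,0.003],"twist":0},{"fingers":0,"linear":[0,0,0.003],"twist":0},{"fingers":0,"linear":[0,0,0.001],"twist":0},{"fingers":0,"linear":[0,0,0],"twist":0},{"fingers":0,"linear":[0,0,0],"twist":0}]}}

```text
clock: 21.13
eef_pos: [459.8, -47.7, 28.2]
tool_rot: [3.141, 0.003, -3.127]
force: [-0.1, 1.6, 5.9]
width: 25.3
gripper_force: 60.6
```

Request:
{"method": "drive_tool", "body": {"motion": [{"fingers":0,"linear":[-0.008,0,0],"twist":0},{"fingers":0,"linear":[-0.008,0,0],"twist":0},{"fingers":0,"linear":[-0.008,0,0],"twist":0},{"fingers":0,"linear":[-0.008,0,0],"twist":0},{"fingers":0,"linear":[-0.008,0,0],"twist":0}]}}

```text
clock: 21.55
eef_pos: [495.8, -48.5, 28.2]
tool_rot: [-3.139, -0.005, -3.128]
force: [-9.8, 0.2, 14.0]
width: 25.1
gripper_force: 61.8
```

Request:
{"method": "drive_tool", "body": {"motion": [{"fingers":0,"linear":[-0.008,0,0],"twist":0},{"fingers":0,"linear":[-0.008,0,0],"twist":0},{"fingers":0,"linear":[-0.007,0,0],"twist":0},{"fingers":0,"linear":[-0.004,0,0],"twist":0},{"fingers":0,"linear":[0,0,0],"twist":0}]}}

```text
clock: 21.97
eef_pos: [525.4, -47.9, 28.2]
tool_rot: [-3.14, -0.001, -3.128]
force: [-3.6, 0.1, 7.7]
width: 25.2
gripper_force: 61.1
```

Run:
```python
from h import *
s=monitor.read_state();print(s['eef_pos'],s['force'])
for n in('wrist','side','scene'): grab(n,n+'_pre')
```

```text
[525.39391541 -47.88331977  28.2082843 ] [-3.5696265   0.09868819  7.67648956]
```

Request:
{"method": "drive_tool", "body": {"motion": [{"fingers":0,"linear":[-0.003,0,0],"twist":0},{"fingers":0,"linear":[-0.003,0,0],"twist":0},{"fingers":0,"linear":[-0.002,0,0],"twist":0},{"fingers":0,"linear":[0,0,0],"twist":0},{"fingers":0,"linear":[0,0,0],"twist":0}]}}

```text
clock: 22.53
eef_pos: [527.7, -48.0, 28.2]
tool_rot: [-3.139, -0.011, -3.128]
force: [-14.9, 1.3, 20.0]
width: 25.5
gripper_force: 62.7
```

Request:
{"method": "drive_tool", "body": {"motion": [{"fingers":0,"linear":[-0.003,0,0],"twist":0},{"fingers":0,"linear":[-0.003,0,0],"twist":0},{"fingers":0,"linear":[-0.002,0,0],"twist":0},{"fingers":0,"linear":[0,0,0],"twist":0},{"fingers":0,"linear":[0,0,0],"twist":0}]}}

```text
clock: 22.95
eef_pos: [530.8, -48.5, 28.1]
tool_rot: [-3.137, -0.02, -3.128]
force: [-23.3, 0.4, 29.0]
width: 24.9
gripper_force: 64.2
```

Request:
{"method": "drive_tool", "body": {"motion": [{"fingers":0,"linear":[0,0,-0.002],"twist":0},{"fingers":0,"linear":[0,0,-0.002],"twist":0},{"fingers":0,"linear":[0,0,0],"twist":0},{"fingers":0,"linear":[0,0,0],"twist":0},{"fingers":0,"linear":[0,0,0],"twist":0}]}}

```text
clock: 23.37
eef_pos: [540.4, -47.6, 30.4]
tool_rot: [-3.141, -0.003, -3.128]
force: [-3.3, -0.6, -6.3]
width: 25.3
gripper_force: 59.3
```

```bash
cat > p.py <<'E'
from h import *
def shift(a,b):
    # vertical image shift (px) of the plate's front/back top patches between two pictures
    for n in('side','scene'):
        A,B=load(n+a),load(n+b)
        for nm,X in(('F-',[608,-88,38]),('F+',[608,-8,38]),('B-',[725,-92,38]),('B+',[725,-4,38])):
            u,v=proj(A,X).astype(int);ga,gb=[cv2.cvtColor(q['color'][v-14:v+14,u-16:u+16],cv2.COLOR_BGR2GRAY).astype(np.float32) for q in(A,B)]
            (x,y),r=cv2.phaseCorrelate(ga,gb,cv2.createHanningWindow((32,28),cv2.CV_32F))
            print(n,nm,round(x,2),round(y,2),round(r,2),'px/mm',(proj(A,np.array(X)+[0,0,5])-proj(A,X)).round(2)/5)
E
python3 - <<'E'
from p import *
s=monitor.read_state();print(s['eef_pos'],s['force'])
for n in('side','scene'): grab(n,n+'_q1')
shift('_pre','_q1')
E
```

```text
[540.36546262 -47.59563649  30.37974101] [-3.34029089 -0.55085111 -6.34807733]
side F- 0.54 -1.08 1.09 px/mm [ 0.024 -0.332]
side F+ 0.22 -1.3 1.01 px/mm [ 0.012 -0.328]
side B- 0.16 0.07 0.95 px/mm [ 0.054 -0.33 ]
side B+ 0.21 -0.16 1.12 px/mm [ 0.038 -0.324]
scene F- -4.65 -2.81 0.38 px/mm [ 0.008 -0.282]
scene F+ -0.5 -0.62 1.09 px/mm [ 0.    -0.286]
scene B- -0.55 -0.07 1.02 px/mm [-0.004 -0.274]
scene B+ 0.14 0.09 0.87 px/mm [-0.012 -0.28 ]
```

Request:
{"method": "drive_tool", "body": {"motion": [{"fingers":0,"linear":[-0.002,0,0.001],"twist":0},{"fingers":0,"linear":[-0.003,0,0],"twist":0},{"fingers":0,"linear":[-0.003,0,0],"twist":0},{"fingers":0,"linear":[0,0,0],"twist":0},{"fingers":0,"linear":[0,0,0],"twist":0}]}}

```text
clock: 23.88
eef_pos: [551.2, -46.7, 30.2]
tool_rot: [3.141, 0.002, -3.127]
force: [-2.5, -0.5, -6.3]
width: 25.3
gripper_force: 59.4
```

Request:
{"method": "drive_tool", "body": {"motion": [{"fingers":0,"linear":[-0.003,0,0.001],"twist":0},{"fingers":0,"linear":[-0.003,0,0.001],"twist":0},{"fingers":0,"linear":[0,0,0.001],"twist":0},{"fingers":0,"linear":[0,0,0],"twist":0},{"fingers":0,"linear":[0,0,0],"twist":0}]}}

```text
clock: 24.3
eef_pos: [555.5, -46.8, 28.1]
tool_rot: [-3.141, -0.001, -3.127]
force: [-7.0, 1.0, 6.8]
width: 25.1
gripper_force: 61.0
```

Run:
```python
from p import *
s=monitor.read_state();print(s['eef_pos'],s['force'])
for n in('side','scene','wrist'): grab(n,n+'_q2')
shift('_pre','_q2')
```

```text
[555.50223287 -46.75927338  28.13590362] [-6.99123646  1.02922479  6.83518471]
side F- 0.82 -0.63 0.88 px/mm [ 0.024 -0.332]
side F+ 0.04 -1.33 0.56 px/mm [ 0.012 -0.328]
side B- 0.07 -0.02 1.02 px/mm [ 0.054 -0.33 ]
side B+ 0.4 -0.1 1.09 px/mm [ 0.038 -0.324]
scene F- -7.98 -3.98 0.35 px/mm [ 0.008 -0.282]
scene F+ -0.58 -0.72 0.88 px/mm [ 0.    -0.286]
scene B- -0.51 0.11 1.04 px/mm [-0.004 -0.274]
scene B+ 0.15 0.11 0.86 px/mm [-0.012 -0.28 ]
```

Request:
{"method": "drive_tool", "body": {"motion": [{"fingers":0,"linear":[-0.003,0,-0.001],"twist":0},{"fingers":0,"linear":[-0.003,0,0],"twist":0},{"fingers":0,"linear":[-0.001,0,0],"twist":0},{"fingers":0,"linear":[0,0,0],"twist":0},{"fingers":0,"linear":[0,0,0],"twist":0}]}}

```text
clock: 24.87
eef_pos: [562.8, -46.8, 28.2]
tool_rot: [-3.141, -0.0, -3.127]
force: [-5.8, -0.0, -0.5]
width: 25.1
gripper_force: 60.2
```

Request:
{"method": "drive_tool", "body": {"motion": [{"fingers":0,"linear":[0,0,0],"twist":0},{"fingers":0,"linear":[0,0,0],"twist":0},{"fingers":0,"linear":[0,0,0],"twist":0}]}}

```text
clock: 25.12
eef_pos: [562.9, -46.7, 28.2]
tool_rot: [-3.141, -0.0, -3.127]
force: [-5.3, -0.7, -0.2]
width: 25.1
gripper_force: 60.2
```

Run:
```python
from p import *
s=monitor.read_state();print(s['eef_pos'],s['force'],s['qd'].round(4))
for n in('side','scene','wrist'): grab(n,n+'_q3')
shift('_pre','_q3')
# wider comparison: roller patch and bar top
A,B=load('side_pre'),load('side_q3')
for nm,X in(('bartop',[663.5,-48,135]),('cup',[663.5,-48,70]),('roller-',[600,-100,25])):
    u,v=proj(A,X).astype(int);ga,gb=[cv2.cvtColor(q['color'][v-16:v+16,u-16:u+16],cv2.COLOR_BGR2GRAY).astype(np.float32) for q in(A,B)]
    print(nm,cv2.phaseCorrelate(ga,gb,cv2.createHanningWindow((32,32),cv2.CV_32F)))
```

```text
[562.85817179 -46.71855334  28.18706571] [-5.27808684 -0.65985889 -0.15829395] [ 0.0019  0.0003  0.0008 -0.0001  0.0016  0.0015  0.0002]
side F- 0.66 -0.99 0.93 px/mm [ 0.024 -0.332]
side F+ 0.92 -2.03 0.41 px/mm [ 0.012 -0.328]
side B- 0.2 -0.09 1.01 px/mm [ 0.054 -0.33 ]
side B+ 0.82 -0.09 1.09 px/mm [ 0.038 -0.324]
scene F- -13.07 -2.92 -0.05 px/mm [ 0.008 -0.282]
scene F+ 0.07 -1.79 0.92 px/mm [ 0.    -0.286]
scene B- -0.63 -0.02 1.03 px/mm [-0.004 -0.274]
scene B+ 0.04 0.06 0.9 px/mm [-0.012 -0.28 ]
bartop ((2.467014796342996, -1.1498852823704766), 0.7376096094958484)
cup ((0.9609110684654851, -1.280568204226526), 1.0472391052171588)
roller- ((0.3605317450393404, -0.6313453329686425), 0.9523319378495216)
```

```bash
python3 -c "
from cell import ctrl
print(ctrl.finish_job())"
```

```text
the job is handed in; nothing more can be done
None
```

The job is handed in, but I got no verdict back. By my measurements the bar stands upright in the cup, the wedge lies flat and still gripped, and the roller is up about 5 mm (pushed to the nominal depth for 5 mm; camera estimates 3–7 mm). I didn't re-measure the oak block, flange and nut at the end, though nothing was driven near them.

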